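# Clear the mat and tip the chopping board down onto it

## Task

Get the cutting place ready without gripping, straddling or lifting anything: first push the food tin that stands on the cork mat off the mat, from its outside with closed fingers, leaving it upright close beside the mat (a gap of at most 2 cm) and the board still standing. Then push the standing chopping board high up so that it tips over across the mat and comes to lie flat on it, within the mat's outline. Leave the other things on the worktop where they are.

Things in the scene. Friction and masses are not known exactly. Their poses are not given: they have to be found in the camera images.
- mat: flat cork mat fixed to the worktop, 250 mm (its x) by 320 mm (its y) by 4 mm thick; origin at the centre of its underside, z up. The board stands within 20 mm of the long edge at its -x side (the side towards the robot), about parallel to that edge. The worktop is free for 80 mm or more beyond its left (+y) end; the sink's 4 mm rim lies beyond its right (-y) end, and wall cabinets hang 0.45 m above the worktop behind its +x edge.
- board: wooden chopping board 180 x 260 x 21 mm, 0.65 kg, standing loose on a 260 mm edge on the mat; leaning over 7 degrees it falls by itself, its foot sliding up to 30 mm forward. Origin: centre of the large face that looks to the mat's middle (mat +x). x: along the 180 mm side (up while standing); y: along the 260 mm side; z: through the thickness, away from the mat's middle while standing, straight up once laid down as wanted.
- board_corner0 (a point): corner of the board's face at board x = -90 mm, y = -130 mm, z = 0 (that face is the underside once the board lies on the mat)
- board_corner1 (a point): corner of the board's face at board x = -90 mm, y = 130 mm, z = 0 (that face is the underside once the board lies on the mat)
- board_corner2 (a point): corner of the board's face at board x = 90 mm, y = -130 mm, z = 0 (that face is the underside once the board lies on the mat)
- board_corner3 (a point): corner of the board's face at board x = 90 mm, y = 130 mm, z = 0 (that face is the underside once the board lies on the mat)
- tin: round food tin standing on the mat where the board will land, 75 mm across, 58 mm high, about 0.25 kg, loose; origin at the centre of its underside, z up. It slides on the mat and worktop when pushed near its foot.
- moka: bystander: aluminium stove-top coffee pot with a black handle, 98 x 155 mm with the handle, 174 mm high, loose, upright on the worktop beside the mat; origin at the centre of its underside
- mug: bystander: white mug with dots, 83x110x89 mm, loose, upright on the draining board of the sink; origin at the centre of its underside
- timer: bystander: red round kitchen timer, 69x69x60 mm, loose, upright on the worktop beside the mat; origin at the centre of its underside
- jar: bystander: squarish glass jar with a green lid, 66x66x83 mm, loose, upright on the worktop beside the mat; origin at the centre of its underside
- spice_jar: bystander: small round spice jar with a black lid, 41 mm across, 105 mm high, loose, upright on the worktop beside the mat; origin at the centre of its underside
- bottle: bystander: white dish-soap bottle with a yellow cap, 46 x 76 mm, 258 mm high, loose, upright on the worktop beside the mat; origin at the centre of its underside

How it is judged:
On the way, in this order (a step that is already met when the one before it is completed fails the run):
1. the tin is off the mat but close beside it, upright, and the board still stands ((x of tin in the frame of mat above 0.155 m or x of tin in the frame of mat below -0.155 m or y of tin in the frame of mat above 0.19 m or y of tin in the frame of mat below -0.19 m) and x of tin in the frame of mat between -0.19 and 0.19 m and y of tin in the frame of mat between -0.225 and 0.225 m and angle between tin's own z axis and vertical below 0.15 rad and angle between board's own z axis and vertical between 1.45 and 1.69 rad), for 0.2 s.
2. the board has tipped over and lies flat on the mat (angle between board's own z axis and vertical below 0.06 rad and height (world z) of board below 0.012 m), for 0.2 s.
At the end, for the whole second after the job is handed in: the board lies flat (within 0.06 rad) on the mat at rest, no corner more than 5 mm beyond the mat's outline; the tin stands upright on the worktop at rest, clear of the mat (overlapping it by at most about 8 mm) and with a gap of at most 27 mm between tin and mat (all of step 2 and x of board_corner0 in the frame of mat between -0.13 and 0.13 m and y of board_corner0 in the frame of mat between -0.165 and 0.165 m and x of board_corner1 in the frame of mat between -0.13 and 0.13 m and y of board_corner1 in the frame of mat between -0.165 and 0.165 m and x of board_corner2 in the frame of mat between -0.13 and 0.13 m and y of board_corner2 in the frame of mat between -0.165 and 0.165 m and x of board_corner3 in the frame of mat between -0.13 and 0.13 m and y of board_corner3 in the frame of mat between -0.165 and 0.165 m and (x of tin in the frame of mat above 0.155 m or x of tin in the frame of mat below -0.155 m or y of tin in the frame of mat above 0.19 m or y of tin in the frame of mat below -0.19 m) and x of tin in the frame of mat between -0.19 and 0.19 m and y of tin in the frame of mat between -0.225 and 0.225 m and angle between tin's own z axis and vertical below 0.1 rad and height (world z) of tin between -0.01 and 0.01 m and linear speed of each of board, tin below 0.02 m/s); the robot touches nothing.
It fails at once if the tin is lifted or tipped over (height (world z) of tin above 0.02 m or angle between tin's own z axis and vertical above 0.4 rad).
It fails at once if the board is lifted (height (world z) of any of board_corner0, board_corner1 above 0.04 m).
It fails at once if the board is taken between the fingers (x of the grasp point in the frame of board between -0.09 and 0.09 m and y of the grasp point in the frame of board between -0.13 and 0.13 m and z of the grasp point in the frame of board between 0.002 and 0.019 m).
It fails at once if the tin is taken between the fingers (x of the grasp point in the frame of tin between -0.025 and 0.025 m and y of the grasp point in the frame of tin between -0.025 and 0.025 m and z of the grasp point in the frame of tin between -0.01 and 0.052 m).
It fails at once if a bystander is disturbed (moved 20 mm or more) (distance of any of moka, mug, timer, jar, spice_jar, bottle from where it was at the start of the episode above 0.02 m).
It also fails if it takes over 54 s, if anything falls off the work surface, if the arm or the gripper's body presses on something with over 40 N, if the wrist force passes 120 N, or if a joint passes its speed limit or range.

## Robot

A 7-joint arm with a two-finger parallel gripper is mounted at the origin on a cart in front of the work surface, level with it; the furniture and walls round the work are solid. World frame = base frame: x ahead of the robot, y to its left, z up, the work surface at z = 0. Lengths are in m, angles in rad, forces in N, time in s.
With the tool pointing down it reaches from about 0.4 to 0.85 m from the base axis. Payload 10.4 kg.
Tool frame: the origin (TCP) lies between the finger pads; the fingertips stand 17 mm ahead of it and the grasp point (between the pads) lies 2 mm behind it; z points along the fingers, y is the line along which they close (so a half turn about z gives the same grasp; the last joint's range is limited). The gripper opens to 85 mm and grips with 20 to 120 N. Pads are 22 mm wide; open, the fingers measure 114 mm over their backs; the gripper's body (76 mm by 85 mm) begins 54 mm behind the grasp point. The pads swing forward as they close: fully open they stand 13 mm farther back than shut.
Start: joints at [-1.301, 0.332, -0.065, 1.46, 0.022, 1.35, -0.088], TCP at [0.18, 0.598, 0.248] pointing down, gripper open.
Joint ranges: [-2.6, 2.6], [-0.5, 2.12], [-1.47, 1.34], [0.16, 2.42], [-1.27, 4.41], [0.06, 2.06], [-2.6, 2.6]. Speed limits (rad/s): [2.22, 2.22, 2.79, 2.79, 3.14, 3.14, 3.14].

## Interface

Orientations are given as a unit quaternion [x, y, z, w].
In Python, from workcell import readout, imaging, manip gives the robot as it stands. The module is installed in compiled form; this text tells all that it offers.
- The arm moves only by the shell command python3 -m crank 'ROWS' [OPENING] [FORCE]. ROWS is JSON, a list of rows, each a list of 4 numbers: the shift along the tool's x, y, z as a fraction of full scale, then the turn about the tool's z as a fraction of full scale. In form: [[x, y, z, yaw], ...]. A call has 1 to 5 rows; each row is the pose to reach, as a shift and turn from the pose commanded when the call began, along the tool's axes at that moment; what a row does not reach only later rows make up. Full scale, the value 1, is 400 mm for a shift and 60 degrees for a turn. A row lasts 1/12 s, in which the tool goes at most 41.7 mm and 7.16 degrees, less where a joint would pass 70% of its speed; a pose out of reach is approached as far as the arm can. A call with a number of a shift or a turn outside -1 to 1 is refused whole. A call with a gripper value outside its range is refused whole. OPENING is the gripper command: -1 is shut, 1 is fully open, values between are in proportion, set as the call begins (- or left out, the last holds). The fingers move at their own pace and stop on an object; FORCE is the grip in N (left out, the last holds). Time passes only in rows, so rows that repeat a pose let the fingers close. It gives the time, the measured TCP pose, the force, the opening and the grip force at its end, in the units of the state.
- readout.get_obs(): the state, without advancing time (a new reading comes with each control period).
- imaging.camera(name): name is "scene" or "top" or "wrist"; returns a dict with "color" (400x640x3 uint8, red, green, blue), "fx", "fy", "cx", "cy" (pixels), "rvec" (rotation vector, rad) and "tvec" (3), from world to camera coordinates, as OpenCV has them. Camera axes: x right, y down, z forward; pixel columns grow to the right and rows downward; lengths in m; the calibration is good to about 2 mm. A picture is of the moment at which its call begins. There is no depth.
- manip.hand_in(): hands the job in; it is judged then, once.
The state is a dict: "clock": time; "joint_pos": joint angles; "joint_velocities": joint speeds; "tau": joint torques, N m; "position": TCP position; "ee_rot": TCP orientation; "ft_force": force on the tool from outside, world axes, zero at the start; "torque": the same for the moment, N m; "grip_width": opening from 0.0 (shut) to 1.0 (fully open); "grasp_force": force on a finger pad.
Only numpy, scipy, OpenCV 4.12 (cv2) and the standard library are available. Lean on these libraries where they do the work, as an engineer would, in place of code of your own. Each camera call takes 0.05 s, during which the arm holds its last target. There are 200 camera calls.

## Working session

There is one attempt and no reset: what is moved stays moved. The work goes in short steps, Python scripts to look and compute and a shell command to move; the robot and the scene stay as the last step left them, time stands still between calls to the robot, and variables do not carry over. Pictures are saved under pics/ and viewed, at most 10 in all, crops included, and the job is handed in when it is done.

```bash
mkdir -p pics; cat > h.py <<'E'
import numpy as np, cv2
from scipy.spatial.transform import Rotation as R
from workcell import readout, imaging, manip
def snap(n,f=None):
    c=imaging.camera(n)
    if f: cv2.imwrite('pics/'+f,c['color'][:,:,::-1])
    return c
def ray(c,u,v):
    M=cv2.Rodrigues(np.array(c['rvec'],float))[0]; t=np.array(c['tvec'],float).ravel()
    d=M.T@np.array([(u-c['cx'])/c['fx'],(v-c['cy'])/c['fy'],1]); return -M.T@t,d
def onz(c,u,v,z):
    o,d=ray(c,u,v); return o+d*(z-o[2])/d[2]
def proj(c,P):
    M=cv2.Rodrigues(np.array(c['rvec'],float))[0]; q=M@np.array(P)+np.array(c['tvec'],float).ravel()
    return q[0]/q[2]*c['fx']+c['cx'],q[1]/q[2]*c['fy']+c['cy']
E
python3 - <<'E'
from h import *
import pickle
for n in('scene','top'):
    c=snap(n,n+'1.png'); pickle.dump(c,open(n+'1.pkl','wb')); print(n,ray(c,c['cx'],c['cy']))
o=readout.get_obs();print(o['clock'],o['position'],o['ee_rot'],o['grip_width'],o['ft_force']); print(R.from_quat(o['ee_rot']).as_matrix().round(3))
E
```

```text
scene (array([ 0.35487533, -0.77708651,  1.05090994]), array([ 0.1720561 ,  0.675774  , -0.71674695]))
top (array([0.45789873, 0.08039579, 1.01872334]), array([ 0.15089939,  0.00627682, -0.9885292 ]))
0.1 [0.18030097 0.59811218 0.24762104] [ 1.45859456e-01  9.89305129e-01 -6.13672686e-04 -6.16786949e-05] 1.0006755201700899 [0.03727201 0.11844211 0.31238753]
[[-0.957  0.289 -0.   ]
 [ 0.289  0.957 -0.001]
 [-0.    -0.001 -1.   ]]
```

View pics/top1.png

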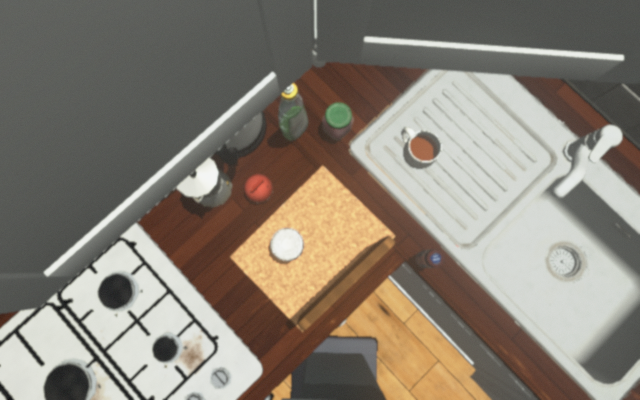

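View pics/scene1.png

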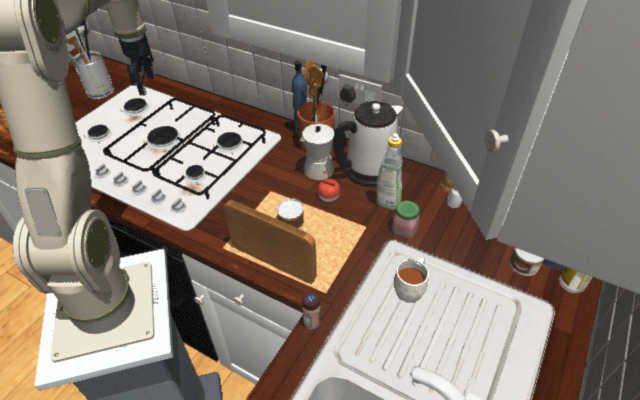

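```bash
cat > m.py <<'E'
from h import *
import pickle
c=pickle.load(open('top1.pkl','rb')); s=pickle.load(open('scene1.pkl','rb'))
im=c['color']; hsv=cv2.cvtColor(im,cv2.COLOR_RGB2HSV)
m=((hsv[...,0]>10)&(hsv[...,0]<25)&(hsv[...,2]>150)&(hsv[...,1]>70)).astype(np.uint8)
m[:150]=0; m[335:]=0; m[:,:220]=0; m[:,400:]=0
k=max(cv2.findContours(cv2.morphologyEx(m,cv2.MORPH_OPEN,np.ones((3,3))),0,2)[0],key=cv2.contourArea)
# sides clear of the board
for n,(u,v) in dict(far=(323,168),right=(394,237),near=(303,327),left=(232,257)).items(): print(n,onz(c,u,v,.004).round(3))
box=cv2.boxPoints(cv2.minAreaRect(k)); print('box',box.round(1).tolist()); print([onz(c,u,v,.004).round(3).tolist() for u,v in box])
w=((hsv[...,1]<50)&(hsv[...,2]>170)).astype(np.uint8); w[:225]=0; w[268:]=0; w[:,:265]=0; w[:,308:]=0
k=max(cv2.findContours(w,0,2)[0],key=cv2.contourArea); cc,r=cv2.minEnclosingCircle(k); print('tin px',cc,r,onz(c,*cc,.058).round(3),'diam',np.linalg.norm(onz(c,cc[0]+r,cc[1],.058)-onz(c,cc[0]-r,cc[1],.058)))
for n,p in dict(timer=(259,188,.05),jar=(338,117,.083),spice=(434,258,.1),bottle=(290,90,.258)).items(): print(n,onz(c,*p).round(3))
E
python3 m.py
python3 - <<'E'
import cv2
a=cv2.imread('pics/top1.png')[150:340,180:450]; b=cv2.imread('pics/scene1.png')[170:320,200:400]
cv2.imwrite('pics/c1.png',cv2.resize(a,None,fx=2.9,fy=2.9,interpolation=cv2.INTER_CUBIC))
cv2.imwrite('pics/c2.png',cv2.resize(b,None,fx=4,fy=4,interpolation=cv2.INTER_CUBIC))
E
```

```text
far [0.703 0.073 0.004]
right [ 0.536 -0.104  0.004]
near [0.318 0.11  0.004]
left [0.477 0.287 0.004]
box [[228.1999969482422, 256.6000061035156], [323.79998779296875, 162.60000610351562], [398.5, 238.60000610351562], [302.8999938964844, 332.6000061035156]]
[[0.478, 0.296, 0.004], [0.717, 0.071, 0.004], [0.533, -0.115, 0.004], [0.306, 0.11, 0.004]]
tin px (286.5462341308594, 244.0838165283203) 16.56087875366211 [0.509 0.153 0.058] diam 0.07603058710346683
timer [0.639 0.223 0.05 ]
jar [0.807 0.042 0.083]
spice [ 0.485 -0.174  0.1  ]
bottle [0.794 0.142 0.258]
```

View pics/c1.png

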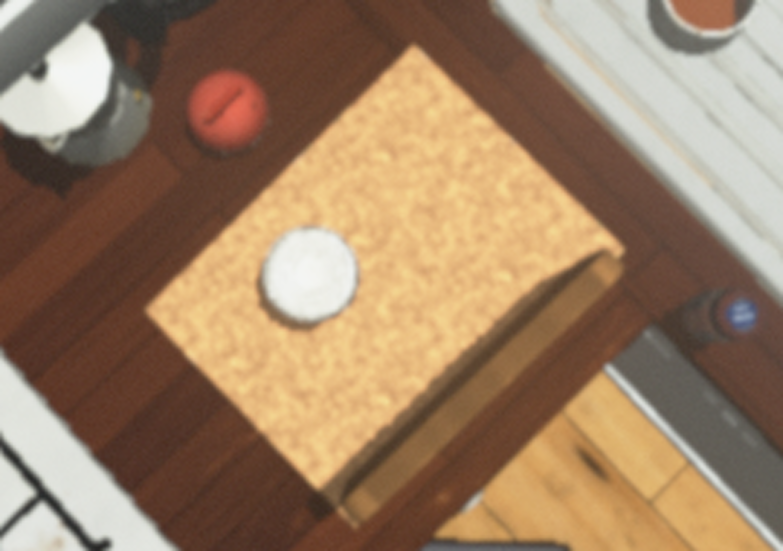

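View pics/c2.png

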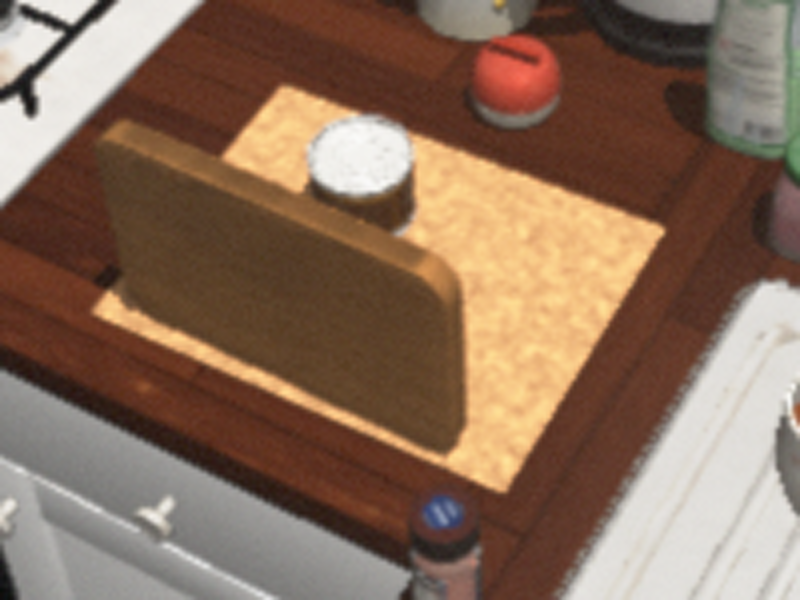

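```bash
cat > m2.py <<'E'
from h import *
import pickle
c=pickle.load(open('top1.pkl','rb')); s=pickle.load(open('scene1.pkl','rb'))
T=lambda u,v:((u+.5)/2.9+179.5,(v+.5)/2.9+149.5); S=lambda u,v:((u+.5)/4+199.5,(v+.5)/4+169.5)
tops={'far':(414,44),'right':(624,248),'left':(147,308),'near':(357,526)}
scs={'far':(663,232),'right':(505,492),'left':(285,85),'near':(93,312)}
Pt={k:onz(c,*T(*v),.004)[:2] for k,v in tops.items()}; Ps={k:onz(s,*S(*v),.004)[:2] for k,v in scs.items()}
for k in Pt: print(k,Pt[k].round(3),Ps[k].round(3))
L=np.linalg.norm
for P in(Pt,Ps): print([round(L(P[a]-P[b]),3) for a,b in(('far','left'),('left','near'),('near','right'),('right','far'),('far','near'),('left','right'))])
# fit: model corners mat xy
mod={'far':(.125,-.16),'right':(-.125,-.16),'left':(.125,.16),'near':(-.125,.16)}
A=np.array([mod[k] for k in mod]); B=np.array([(Pt[k]+Ps[k])/2 for k in mod])
b0=B.mean(0); U,_,V=np.linalg.svd(A.T@(B-b0)); Rm=(U@V).T; print('mat centre',b0,'yaw',np.degrees(np.arctan2(Rm[1,0],Rm[0,0])),'res',(A@Rm.T+b0-B).round(4).tolist())
toM=lambda p:(Rm.T@(np.array(p)[:2]-b0)).round(3)
np.savez('mat.npz',R=Rm,b=b0)
print('tin',toM(onz(c,286.5,244.1,.058)))
# board: scene rear foot corners & top
print('foot near-robot face, scene',[toM(onz(s,*S(*p),.004)) for p in((122,300),(440,452),(465,425))])
print('top edge, scene',[toM(onz(s,*S(*p),.184)) for p in((97,140),(120,122),(455,268))])
print('top edge, top cam',[toM(onz(c,*T(*p),.184)) for p in((340,490),(605,253),(622,270),(360,522))])
print('foot front top cam',[toM(onz(c,*T(*p),.004)) for p in((327,490),(580,262))])
E
python3 m2.py
```

```text
far [0.711 0.075] [0.706 0.069]
right [ 0.541 -0.106] [ 0.539 -0.109]
left [0.48  0.291] [0.478 0.289]
near [0.309 0.111] [0.307 0.108]
[np.float64(0.317), np.float64(0.248), np.float64(0.317), np.float64(0.248), np.float64(0.404), np.float64(0.402)]
[np.float64(0.317), np.float64(0.249), np.float64(0.318), np.float64(0.244), np.float64(0.401), np.float64(0.403)]
mat centre [0.50883912 0.09099119] yaw 46.6963186854276 res [[0.0024, 0.0004], [-0.0004, -0.0023], [-0.0005, 0.0015], [-0.0015, 0.0004]]
tin [0.045 0.042]
foot near-robot face, scene [array([-0.108,  0.147]), array([-0.117, -0.108]), array([-0.091, -0.113])]
top edge, scene [array([-0.119,  0.126]), array([-0.1  ,  0.122]), array([-0.108, -0.119])]
top edge, top cam [array([-0.084,  0.127]), array([-0.1  , -0.113]), array([-0.117, -0.113]), array([-0.108,  0.133])]
foot front top cam [array([-0.085,  0.156]), array([-0.103, -0.124])]
```

```bash
python3 -m crank '[[-0.06,-0.05,0,0.1],[-0.13,-0.09,0,0.2],[-0.2,-0.14,0,0.3],[-0.26,-0.19,0,0.4],[-0.33,-0.23,0,0.44]]' -1 40; cat > st.py <<'E'
from h import *
z=np.load('mat.npz'); o=readout.get_obs(); p=o['position']; M=R.from_quat(o['ee_rot']).as_matrix()
print('t',round(o['clock'],2),'matxy',(z['R'].T@(p[:2]-z['b'])).round(4),'z',round(p[2],4),'tool x ang in mat',round(np.degrees(np.arctan2(*(z['R'].T@M[:2,0])[::-1])),2),'down',M[2,2].round(4),'F',np.round(o['ft_force'],1),'w',round(o['grip_width'],3),'q',np.round(o['joint_pos'],2))
E
python3 st.py
```

```text
clock: 0.52
position: [0.2804, 0.4706, 0.248]
ee_rot: [0.371, 0.929, -0.0, -0.0]
ft_force: [0.3, 0.5, -0.4]
grip_width: 0.298
grasp_force: 0.0
t 0.52 matxy [0.1195 0.4266] z 0.248 tool x ang in mat 89.8 down -1.0 F [ 0.3  0.5 -0.4] w 0.298 q [-1.17  0.16  0.06  1.67 -0.01  1.31 -0.3 ]
```

```bash
python3 -m crank '[[-0.09,-0.04,0,0],[-0.18,-0.08,0,0],[-0.27,-0.12,0,0],[-0.36,-0.16,0,0],[-0.45,-0.19,0,0]]' >/dev/null; python3 -m crank '[[-0.1,0,0,0],[-0.2,0,0,0],[-0.3,0,0,0],[-0.4,0,0,0],[-0.5,0,0,0]]' >/dev/null; python3 -m crank '[[-0.1,0,0,0],[-0.2,0,0,0],[-0.2,0,0,0],[-0.2,0,0,0]]' >/dev/null;  python3 st.py; python3 -c "
from h import *
snap('wrist','w1.png')"
```

```text
t 1.68 matxy [ 0.0444 -0.0346] z 0.2475 tool x ang in mat 89.88 down -1.0 F [-0.5  0.5 -0.2] w 0.005 q [-0.67  0.23  0.48  1.63 -0.11  1.32  0.65]
```

View pics/w1.png

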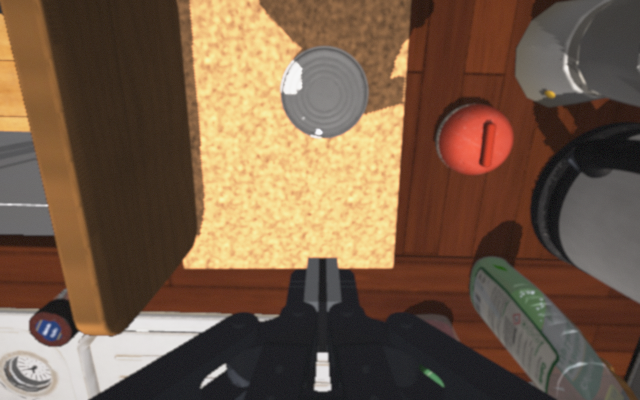

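```bash
python3 - <<'E'
from h import *
z=np.load('mat.npz'); c=snap('wrist')
g=cv2.cvtColor(c['color'],cv2.COLOR_RGB2HSV); w=(g[...,1]<60).astype(np.uint8); w[:30]=0;w[150:]=0;w[:,:260]=0;w[:,390:]=0
w=cv2.morphologyEx(w,cv2.MORPH_CLOSE,np.ones((9,9)))
k=max(cv2.findContours(w,0,2)[0],key=cv2.contourArea); (u,v),r=cv2.minEnclosingCircle(k); print(u,v,r)
for a,b in((u,v),(u+r,v),(u-r,v)): print((z['R'].T@(onz(c,a,b,.062)[:2]-z['b'])).round(4))
for a,b in((186,268),(393,268),(411,5)): print('mat',(z['R'].T@(onz(c,a,b,.004)[:2]-z['b'])).round(4))
E
python3 -m crank '[[0,0,0.1,0],[0,0,0.2,0],[0,0,0.3,0],[0,0,0.4,0],[0,0,0.5,0]]' >/dev/null;python3 -m crank '[[0,0,0.05,0],[0,0,0.05,0],[0,0,0.05,0]]' >/dev/null; python3 st.py
```

```text
323.0 94.94021606445312 46.33047103881836
[0.0448 0.0437]
[0.0842 0.0437]
[0.0054 0.0437]
mat [-0.1181 -0.1541]
mat [ 0.1283 -0.1539]
mat [0.127  0.1227]
t 2.45 matxy [ 0.0459 -0.0309] z 0.0283 tool x ang in mat 90.23 down -1.0 F [-0.5 -0.6  0.5] w -0.0 q [-0.61  0.47  0.42  1.83 -0.24  0.89  0.74]
```

```bash
for i in 1 2; do :; done; python3 -m crank '[[0.02,0,0,0],[0.04,0,0,0],[0.06,0,0,0],[0.08,0,0,0],[0.1,0,0,0]]' | grep ft; python3 -m crank '[[0.02,0,0,0],[0.04,0,0,0],[0.06,0,0,0],[0.08,0,0,0],[0.1,0,0,0]]' | grep ft; python3 -m crank '[[0.02,0,0,0],[0.04,0,0,0],[0.06,0,0,0],[0.06,0,0,0],[0.06,0,0,0]]' | grep ft; python3 st.py; cat > tin.py <<'E'
from h import *
import sys
z=np.load('mat.npz')
snap('wrist','wr_'+sys.argv[1]); c=snap('top',sys.argv[1])
g=cv2.cvtColor(c['color'],cv2.COLOR_RGB2HSV); w=((g[...,1]<60)&(g[...,2]>150)).astype(np.uint8); w[:225]=0;w[310:]=0;w[:,:215]=0;w[:,310:]=0
for k in cv2.findContours(w,0,2)[0]:
    if cv2.contourArea(k)>150:
        (u,v),r=cv2.minEnclosingCircle(k); print(u,v,r,cv2.contourArea(k),(z['R'].T@(onz(c,u,v,.06)[:2]-z['b'])).round(4))
E
python3 tin.py p1.png
```

```text
ft_force: [0.9, -1.3, 1.3]
ft_force: [1.3, -1.0, 1.0]
ft_force: [0.1, 0.9, 0.2]
t 3.7 matxy [0.0455 0.0725] z 0.0282 tool x ang in mat 90.19 down -1.0 F [0.1 0.9 0.2] w 0.003 q [-0.78  0.36  0.41  1.98 -0.19  0.84  0.54]
258.5 268.0 54.23339080810547 4904.5 [0.0511 0.1251]
```

View pics/wr_p1.png

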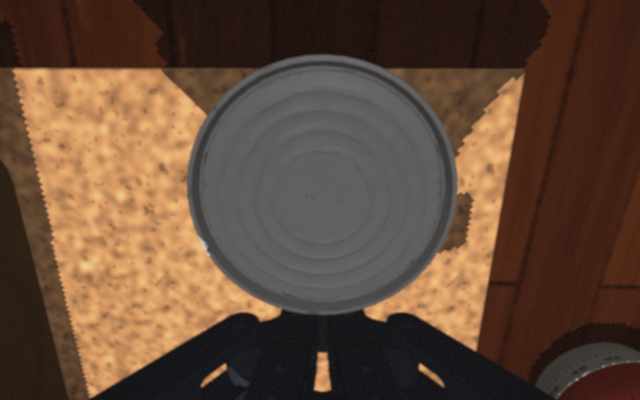

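```bash
python3 - <<'E'
from h import *
z=np.load('mat.npz'); c=snap('wrist'); f=lambda u,v,h:(z['R'].T@(onz(c,u,v,h)[:2]-z['b'])).round(4)
print(f(322,184,.062),f(190,184,.062),f(456,184,.062),f(322,313,.062),'edge',f(100,68,.004),f(500,68,.004),f(522,72,.004))
E
```

```text
[0.0442 0.1297] [0.0086 0.1297] [0.0804 0.1298] [0.0443 0.0886] edge [-0.0443  0.1615] [0.1151 0.1618] [0.1241 0.1603]
```

```bash
python3 -m crank '[[0.02,0,0,0],[0.04,0,0,0],[0.06,0,0,0],[0.08,0,0,0],[0.1,0,0,0]]' | grep ft; python3 -m crank '[[0.02,0,0,0],[0.04,0,0,0],[0.06,0,0,0],[0.08,0,0,0],[0.095,0,0,0]]' | grep ft; python3 -m crank '[[0,0,0,0],[0,0,0,0]]' | grep ft; python3 st.py; python3 tin.py p2.png
```

```text
ft_force: [1.5, -1.1, 0.2]
ft_force: [0.4, -1.5, -1.2]
ft_force: [0.3, -0.4, -0.3]
t 4.85 matxy [0.0453 0.15  ] z 0.0284 tool x ang in mat 90.17 down -1.0 F [ 0.3 -0.4 -0.3] w -0.001 q [-0.92  0.3   0.38  2.05 -0.15  0.82  0.37]
237.5 281.5 35.531776428222656 1846.0 [0.063  0.1795]
```

View pics/wr_p2.png

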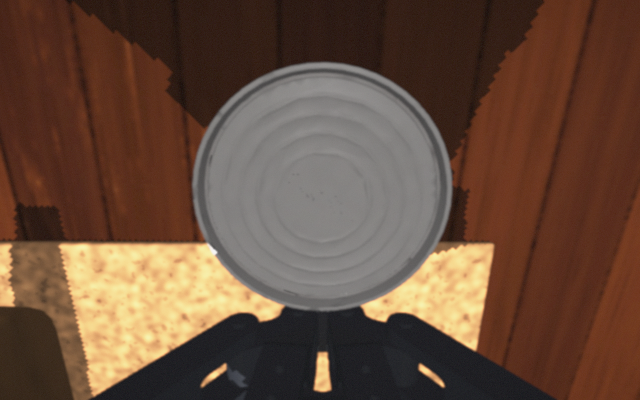

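```bash
python3 -m crank '[[-0.05,0,0,0],[-0.1,0,0,0],[-0.1,0,-0.1,0],[-0.1,0,-0.2,0],[-0.1,0,-0.3,0]]' | grep ft; python3 -m crank '[[-0.08,0,-0.08,0],[-0.16,0,-0.16,0],[-0.24,0,-0.24,0],[-0.24,0,-0.24,0],[-0.24,0,-0.24,0]]' | grep ft; python3 st.py; python3 - <<'E'
from h import *
z=np.load('mat.npz'); c=snap('wrist','w3.png'); f=lambda u,v,h:(z['R'].T@(onz(c,u,v,h)[:2]-z['b'])).round(4)
g=cv2.cvtColor(c['color'],cv2.COLOR_RGB2HSV); w=((g[...,1]<60)&(g[...,2]>70)).astype(np.uint8); w[200:]=0
for k in cv2.findContours(cv2.morphologyEx(w,cv2.MORPH_CLOSE,np.ones((9,9))),0,2)[0]:
    if cv2.contourArea(k)>1500:
        (u,v),r=cv2.minEnclosingCircle(k); print(u,v,r,cv2.contourArea(k)/3.14/r/r,f(u,v,.058),f(u+r,v,.058)-f(u-r,v,.058))
E
```

```text
ft_force: [1.3, 0.5, 0.5]
ft_force: [1.1, -0.2, -1.7]
t 5.78 matxy [0.0455 0.0101] z 0.2468 tool x ang in mat 89.85 down -1.0 F [ 1.1 -0.2 -1.7] w -0.003 q [-0.78  0.16  0.52  1.7  -0.08  1.3   0.56]
21.5 171.5 34.90711975097656 0.5143602684010012 [-0.2306  0.0197] [ 0.0639 -0.0003]
590.4849853515625 124.0 89.3237075805664 0.5273778312989685 [0.2825 0.0605] [ 0.1584 -0.0005]
```

View pics/w3.png

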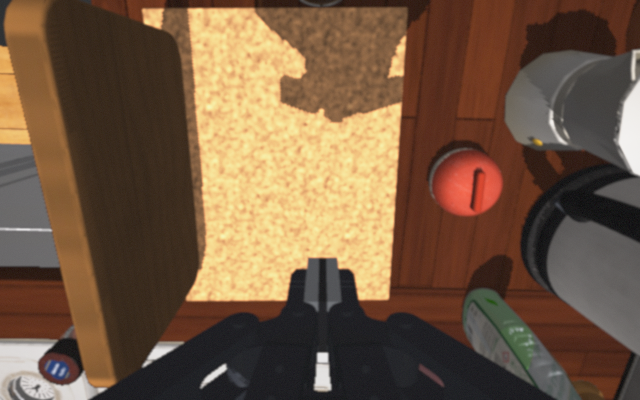

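```bash
python3 -m crank '[[0.08,0,0,0],[0.16,0,0,0],[0.22,0,0,0],[0.22,0,0,0],[0.22,0,0,0]]' | grep ft;python3 st.py; python3 - <<'E'
from h import *
z=np.load('mat.npz'); c=snap('wrist','w4.png'); f=lambda u,v,h:(z['R'].T@(onz(c,u,v,h)[:2]-z['b'])).round(4)
E
```

```text
ft_force: [0.4, -0.7, 0.8]
t 6.25 matxy [0.0452 0.1046] z 0.2428 tool x ang in mat 90.39 down -1.0 F [ 0.4 -0.7  0.8] w 0.001 q [-0.91  0.06  0.44  1.8  -0.03  1.29  0.36]
```

View pics/w4.png

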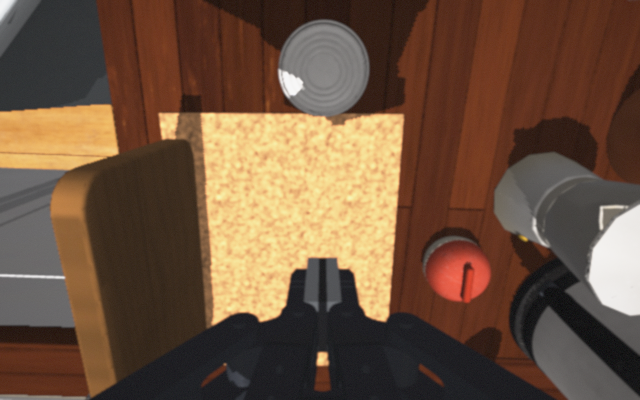

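```bash
python3 - <<'E'
from h import *
z=np.load('mat.npz'); c=snap('wrist'); f=lambda u,v,h:(z['R'].T@(onz(c,u,v,h)[:2]-z['b'])).round(4)
print('top c',f(323,65,.058),'w',f(278,67,.058),f(369,67,.058),'far',f(323,19,.058),'near top',f(323,111,.058),'edge',f(200,114,.004),f(402,114,.004),f(160,113,.004))
print('cam',ray(c,0,0)[0])
c=snap('top','t4.png'); g=cv2.cvtColor(c['color'],cv2.COLOR_RGB2HSV); w=((g[...,1]<60)&(g[...,2]>150)).astype(np.uint8); w[240:]*=1; w[:240]=0;w[310:]=0;w[:,:215]=0;w[:,280:]=0
for k in cv2.findContours(w,0,2)[0]:
    if cv2.contourArea(k)>100: (u,v),r=cv2.minEnclosingCircle(k); print(u,v,r,cv2.contourArea(k),(z['R'].T@(onz(c,u,v,.058)[:2]-z['b'])).round(4))
E
```

```text
top c [0.044  0.2031] w [0.0067 0.2014] [0.0821 0.2017] far [0.0438 0.2371] near top [0.0442 0.1663] edge [-0.0805  0.1594] [0.1243 0.1602] [-0.1209  0.1602]
cam [0.40351319 0.25049856 0.36771874]
245.5 274.5 46.04898452758789 2997.5 [0.0617 0.1562]
```

```bash
python3 -m crank '[[-0.05,-0.08,-0.05,0],[-0.1,-0.16,-0.05,0],[-0.15,-0.24,-0.05,0],[-0.19,-0.32,-0.05,0],[-0.23,-0.4,-0.05,0]]' | grep ft; python3 st.py;  python3 -m crank '[[-0.03,-0.06,0,0],[-0.05,-0.1,0,0],[-0.05,-0.12,0,0],[-0.05,-0.12,0,0]]' | grep ft; python3 st.py
```

```text
ft_force: [1.1, -1.0, -0.5]
t 6.82 matxy [-0.1166  0.0081] z 0.2639 tool x ang in mat 90.02 down -1.0 F [ 1.1 -1.  -0.5] w 0.002 q [-0.76 -0.19  0.56  1.95  0.11  1.35  0.58]
ft_force: [0.5, 1.1, -0.8]
t 7.15 matxy [-0.1639 -0.0113] z 0.2642 tool x ang in mat 89.93 down -1.0 F [ 0.5  1.1 -0.8] w 0.003 q [-0.72 -0.26  0.6   1.99  0.15  1.37  0.65]
```

```bash
python3 -m crank '[[0,0,0.06,0],[0,0,0.12,0],[0,0,0.18,0],[0,0,0.21,0],[0,0,0.21,0]]' | grep ft; python3 st.py;  python3 -m crank '[[0,0.01,0,0],[0,0.02,0,0],[0,0.03,0,0],[0,0.04,0,0],[0,0.04,0,0]]' | grep ft; python3 st.py; python3 -c "
from h import *
snap('scene','s5.png')"
```

```text
ft_force: [-1.4, 1.2, -0.3]
t 7.57 matxy [-0.1626 -0.0092] z 0.1778 tool x ang in mat 90.2 down -1.0 F [-1.4  1.2 -0.3] w 0.003 q [-0.73 -0.17  0.65  2.12  0.11  1.17  0.69]
ft_force: [-0.5, -0.4, 0.0]
t 7.98 matxy [-0.1451 -0.0108] z 0.1809 tool x ang in mat 90.19 down -1.0 F [-0.5 -0.4  0. ] w 0.002 q [-0.74 -0.14  0.65  2.09  0.09  1.16  0.68]
```

View pics/s5.png

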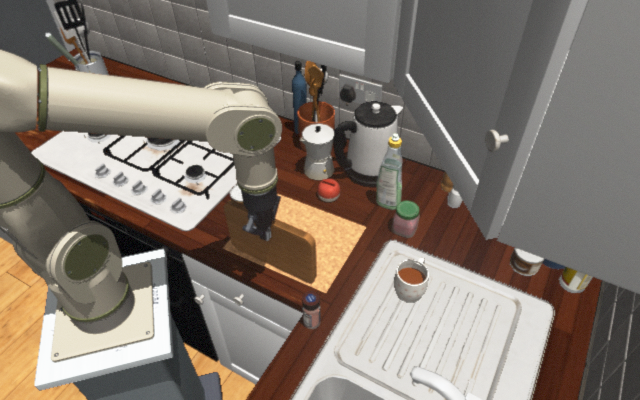

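```bash
python3 -m crank '[[0,0.01,0,0],[0,0.02,0,0],[0,0.03,0,0],[0,0.04,0,0],[0,0.05,0,0]]' | grep ft; python3 -m crank '[[0,0.01,0,0],[0,0.02,0,0],[0,0.03,0,0],[0,0.04,0,0],[0,0.05,0,0]]' | grep ft; python3 st.py; cat > bd.py <<'E'
from h import *
z=np.load('mat.npz'); c=snap('top'); f=lambda u,v,h:(z['R'].T@(onz(c,u,v,h)[:2]-z['b'])).round(4)
g=cv2.cvtColor(c['color'],cv2.COLOR_RGB2HSV); m=((g[...,0]>8)&(g[...,0]<28)&(g[...,2]>150)&(g[...,1]>70)).astype(np.uint8); m[:150]=0;m[335:]=0;m[:,:220]=0;m[:,400:]=0
print('cork px',m.sum())
E
python3 bd.py
```

```text
ft_force: [-0.3, -0.2, 0.3]
ft_force: [-0.3, 0.6, 0.9]
t 8.87 matxy [-0.1059 -0.0106] z 0.1803 tool x ang in mat 90.13 down -1.0 F [-0.3  0.6  0.9] w 0.002 q [-0.77 -0.05  0.64  2.03  0.04  1.15  0.68]
cork px 10020
```

```bash
for i in 1; do python3 -m crank '[[0,0.01,0,0],[0,0.02,0,0],[0,0.02,0,0],[0,0.02,0,0],[0,0.02,0,0]]' | grep ft; done; python3 st.py; python3 bd.py;  python3 -m crank '[[0,0.01,0,0],[0,0.02,0,0],[0,0.02,0,0],[0,0.02,0,0],[0,0.02,0,0]]' | grep ft; python3 st.py; python3 bd.py
```

```text
ft_force: [0.1, 0.6, -0.4]
t 9.33 matxy [-0.0985 -0.0107] z 0.1803 tool x ang in mat 90.12 down -1.0 F [ 0.1  0.6 -0.4] w 0.002 q [-0.77 -0.04  0.64  2.02  0.03  1.15  0.68]
cork px 9505
ft_force: [0.5, -0.3, 0.3]
t 9.8 matxy [-0.0904 -0.0106] z 0.1802 tool x ang in mat 90.13 down -1.0 F [ 0.5 -0.3  0.3] w -0.005 q [-0.78 -0.02  0.64  2.01  0.01  1.15  0.67]
cork px 8850
```

```bash
for i in 1; do python3 -m crank '[[0,0.01,0,0],[0,0.02,0,0],[0,0.02,0,0],[0,0.02,0,0],[0,0.02,0,0]]' | grep ft; done; python3 st.py; python3 bd.py;  python3 -m crank '[[0,0,0,0],[0,0,0,0],[0,0,0,0],[0,0,0,0],[0,0,0,0]]' | grep ft; python3 bd.py; python3 - <<'E'
from h import *
z=np.load('mat.npz'); c=snap('wrist','w6.png'); 
h=cv2.cvtColor(c['color'],cv2.COLOR_RGB2HSV)
for v in (60,120,180,230): print(v,[tuple(int(a) for a in h[v,u]) for u in range(40,640,60)])
E
```

```text
ft_force: [-0.1, -0.5, 0.5]
t 10.27 matxy [-0.0824 -0.0106] z 0.1802 tool x ang in mat 90.13 down -1.0 F [-0.1 -0.5  0.5] w -0.002 q [-0.78 -0.    0.64  2.    0.    1.15  0.67]
cork px 8207
ft_force: [0.4, -0.1, 0.4]
cork px 8210
60 [(16, 157, 215), (16, 151, 210), (17, 151, 219), (9, 176, 90), (16, 130, 232), (14, 154, 86), (15, 146, 84), (14, 160, 191), (14, 160, 185), (15, 129, 233)]
120 [(16, 153, 210), (15, 145, 210), (15, 164, 211), (8, 179, 91), (14, 126, 107), (15, 150, 95), (14, 143, 91), (15, 163, 193), (14, 159, 181), (9, 180, 82)]
180 [(0, 0, 75), (0, 3, 94), (0, 5, 95), (8, 162, 96), (16, 126, 237), (14, 160, 206), (14, 157, 188), (14, 159, 176), (14, 158, 187), (9, 177, 75)]
230 [(165, 4, 135), (150, 3, 92), (0, 3, 95), (30, 3, 91), (13, 134, 173), (15, 161, 195), (14, 163, 204), (14, 161, 184), (17, 121, 241), (9, 186, 74)]
```

```bash
python3 -m crank '[[0,0,-0.08,0],[0,-0.04,-0.16,0],[0,-0.08,-0.24,0],[0,-0.08,-0.3,0],[0,-0.08,-0.3,0]]' | grep ft;python3 st.py; cat > bw.py <<'E'
from h import *
z=np.load('mat.npz')
for n in('wrist','top','scene'):
    c=snap(n,'b_'+n+'.png'); f=lambda u,v,h:(z['R'].T@(onz(c,u,v,h)[:2]-z['b'])).round(3)
    h=cv2.cvtColor(cv2.medianBlur(c['color'],5),cv2.COLOR_RGB2HSV).astype(int)
    # sample colours at mat-frame grid on the height of board's top
    for x in (-.12,-.105,-.09,-.075,-.06,-.03,0,.03,.06,.075,.09,.105,.12,.14):
        r=[]
        for y in (-.15,-.135,-.12,-.06,0,.06,.12,.135,.15):
            P=np.r_[z['b']+z['R']@[x,y],.025]; u,v=map(int,np.round(proj(c,P)))
            r.append('%3d/%3d'%tuple(h[v,u,1:]) if 0<=u<640 and 0<=v<400 else '   .   ')
        print(n,x,*r)
E
python3 bw.py
```

```text
ft_force: [0.3, 0.8, -0.3]
t 11.25 matxy [-0.1137 -0.0121] z 0.305 tool x ang in mat 90.06 down -1.0 F [ 0.3  0.8 -0.3] w -0.001 q [-0.78 -0.18  0.61  1.86  0.1   1.43  0.62]
wrist -0.12  13/ 76 129/234 132/222 128/237 131/232 129/142 120/ 98 125/108 126/ 97
wrist -0.105  10/ 75 122/240 128/234 118/243 114/244 125/120 123/104 131/127 125/100
wrist -0.09 144/ 83 129/234 125/236 163/206 150/173 126/103 127/122 126/107 125/110
wrist -0.075 172/ 86 121/242 128/237 160/210 161/215 144/ 92 149/ 96 127/114 127/116
wrist -0.06 171/ 88 122/241 138/228 162/214 160/203 146/ 96 149/ 91 146/ 91 126/119
wrist -0.03 175/ 89 123/241 153/202 160/204 160/195 160/205 163/197 142/ 95 126/ 97
wrist 0 174/ 88 130/229 159/207 161/196 160/199 161/201 161/201 155/176 131/226
wrist 0.03 176/ 90 126/238 159/193 161/196 159/184 161/195 160/186 134/165 133/216
wrist 0.06 173/ 90 123/239 160/191 160/193 159/192 160/191 160/179 130/229 128/233
wrist 0.075 176/ 90 124/241 142/223 160/193 159/188 161/187 161/185 123/240 130/234
wrist 0.09 174/ 91 127/237 123/239 126/238 138/218 153/193 138/216 131/225 135/214
wrist 
[... 1853 characters left out ...]
4/200 154/209 153/205 139/145 157/ 96
scene 0 120/245 126/233 153/213 155/202 155/201 152/206 153/209 124/239 108/172
scene 0.03 119/244 123/240 154/204 153/198 156/190 154/195 150/195 122/240  96/170
scene 0.06 116/248 118/245 153/202 153/200 154/197 152/199 154/196 126/233 151/115
scene 0.075 120/244 117/247 146/209 153/198 153/198 153/200 150/197 123/239 135/123
scene 0.09 121/241 120/243 118/247 128/234 127/235 130/231 123/238 104/191  81/ 85
scene 0.105 137/212 134/192 137/175 131/214 140/166 133/165 133/220  87/137   3/ 93
scene 0.12 156/ 80 163/ 89 164/ 90 165/ 85 164/ 84 163/ 86 166/ 89 160/ 91  15/ 86
scene 0.14 157/ 78 159/ 88 161/ 87 167/ 90 153/ 75 168/ 82 154/ 83 157/ 83 155/ 82
```

```bash
python3 - <<'E'
from h import *
z=np.load('mat.npz')
for n in('top','scene','wrist'):
    c=snap(n); u,v=proj(c,np.r_[z['b']+z['R']@[.044,.202],.058]); print(n,u,v)
    if not(30<u<610 and 30<v<370): continue
    h=cv2.cvtColor(c['color'],cv2.COLOR_RGB2HSV); w=((h[...,1]<60)&(h[...,2]>110)).astype(np.uint8)
    x0,y0=int(u)-28,int(v)-28; s=w[y0:y0+56,x0:x0+56]
    for k in cv2.findContours(s,0,2)[0]:
        if cv2.contourArea(k)>60: b=cv2.boundingRect(k); print(b[0]+x0+b[2]/2,b[1]+y0+b[3]/2,b,(z['R'].T@(onz(c,b[0]+x0+b[2]/2,b[1]+y0+b[3]/2,.058)[:2]-z['b'])).round(3))
E
```

```text
top 236.20573020535718 294.7002690700572
217.0 312.0 (0, 36, 18, 20) [0.047 0.259]
237.5 294.0 (12, 10, 35, 36) [0.043 0.199]
scene 242.20505968965512 189.89785910285613
235.0 184.5 (0, 0, 42, 47) [0.053 0.234]
223.5 168.5 (0, 0, 19, 15) [0.095 0.305]
wrist 505.22414470033635 -68.63854435670862
```

```bash
python3 -c "
from h import *
print(manip.hand_in())"
```

```text
the job is handed in; nothing more can be done
None
```

The job is handed in, with no verdict returned: the tin stands upright about 2–5 mm off the mat's left end, and all three cameras show the board flat within the mat's outline. The arm is clear of everything and went near no bystander, but I took no final bystander measurement.

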